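# Gauge the depth of the cooling pot on the motherboard

### The arm

A 6-joint arm with a two-finger parallel gripper is mounted at the origin on the work surface. World frame = base frame: x ahead of the robot, y to its left, z up, the work surface at z = 0. Lengths are in mm, angles in rad, forces in N, time in s.
With the tool pointing down it reaches from about 275 to 725 mm from the base axis. Payload 5.6 kg.
Tool frame: the origin (TCP) lies at the very end of the fingers, on their centre line; the grasp point (between the pads) lies 19 mm behind it; x points along the fingers, y is the direction in which the jaws open and shut, and the axes are right-handed (so a half turn about x gives the same grasp; the last joint's range is limited). The gripper opens to 85 mm and grips with 20 to 120 N. Pads are 22 mm wide; open, the fingers measure 114 mm over their backs; the gripper's body (76 mm by 85 mm) begins 54 mm behind the grasp point. The pads swing forward as they close: fully open they stand 13 mm farther back than shut.
Start: joints at [-0.951, 0.255, 0.108, 0, -1.424, -0.285], TCP at [180.738, -519.448, 231.283] pointing down, gripper open.
Joint ranges: [-2.95, 2.95], [-1.21, 1.97], [-1.09, 1.5], [-2.87, 1.71], [-2.94, -0.07], [-3.05, 3.05]. Speed limits (rad/s): [2.57, 2.57, 3.14, 3.14, 3.14, 3.14].

### API

Orientations are given as a 3x3 rotation matrix whose columns are the frame's x, y, z axes.
In Python, from rig import env, cams gives the robot as it stands. The module is installed in compiled form; this text tells all that it offers.
- The arm moves only by the tool servo_tool, never from a script. Its argument "moves" is text: rows parted by semicolons, each of 6 numbers parted by spaces: the shift along the tool's x, y, z in m, then the turn, a rotation vector about the tool's x, y, z in degrees. A call has exactly 5 rows; each row is the pose to reach, as a shift and turn from the pose commanded when the call began, along the tool's axes at that moment; what a row does not reach only later rows make up. A row lasts 1/8 s, in which the tool goes at most 62.5 mm and 10.7 degrees, less where a joint would pass 70% of its speed; a pose out of reach is approached as far as the arm can. A call with a gripper value outside its range is refused whole. "hand" is the finger opening in m, from 0 to 0.0854, set as the call begins (left out, the last holds). The fingers move at their own pace and stop on an object; "grip_force" is the grip in N (left out, the last holds). Time passes only in rows, so rows that repeat a pose let the fingers close, or fill a call up. It gives the time, the measured TCP pose, the force and the opening at its end, in the units of the state.
- env.observe(): the state, without advancing time (a new reading comes with each control period).
- cams.capture(name): name is "scene" or "top"; returns a dict with "img" (400x640x3 uint8, red, green, blue), "camera_matrix" (3x3 intrinsics, pixels), "k1" (the pictures are not rectified: a ray, as slopes to the right and down, at radius r is drawn at 1 + k1 r^2 times it, then the intrinsics apply), "R" (3x3) and "t" (3): a world point X has camera coordinates R X + t. Camera axes: x right, y down, z forward; pixel columns grow to the right and rows downward; lengths in mm; the calibration is good to about 2 mm. A picture is of the moment at which its call begins. There is no depth.
- env.sign_off(): hands the job in, once; it reports no verdict.
The state is a dict: "time_s": time; "qpos": joint angles; "dq": joint speeds; "effort": joint torques, N m; "tcp_pos": TCP position; "tcp_rot": TCP orientation; "ft_force": force on the tool from outside, world axes, zero at the start; "moment": the same for the moment, N m; "grip_width": finger opening in mm.
Only numpy, scipy, OpenCV 4.12 (cv2) and the standard library are available. Lean on these libraries where they do the work, as an engineer would, in place of code of your own. Each camera call takes 0.05 s, during which the arm holds its last target. There are 200 camera calls.

### The job

Measure how deep the cooling pot on the motherboard is: lift the depth gauge off its rest by the grip head of its rod, set it upright across the rim of that pot with the rod about central in the mouth, and lower the rod until its tip touches the pot's floor. Then press the lock lever flat with the rod still on the bottom, and leave the gauge standing there.

Things in the scene. Friction and masses are not known exactly. Their poses are not given: they have to be found in the camera images.
- gauge: Loose depth gauge, ~0.3 kg, starting upright on a black rest 45 mm high. Steel crossbar 130 (x) x 30 x 12 mm; on it a central block, 28 x 20, top at z = 34 mm, a display box (x -55 to -15) and a lever (+x side). A rod slides upright through the block; its square grip head (26 x 24 (y) x 24 mm) is clear to pinch across y. Origin: centre of the crossbar's underside; z up, x towards the lever.
- tip (a point): Lower end of the gauge's rod (diameter 10 mm), on the gauge's z axis. The grip head's centre is always 126 mm above it. The rod slides with 2 N friction, stays where left, and reaches 10 to 72 mm below the crossbar's underside; starts at 10 to 19. Lifted by the head, the crossbar may sink to the 10 mm stop. Set on a rim, it stays and the rod slides on down.
- lock (a joint): Lock lever on the gauge, a black paddle 38 mm long, 20 wide, 5 thick, pointing to the gauge's +x. Its hinge is at x = 20, z = 20 mm in the gauge's frame, axis along y. 0 = open, outer end raised 43 degrees (near x = 48, z = 47 mm); 0.75 rad = pressed flat, locked (top face z = 22.5, end x = 58 mm). Starts at 0 to 0.1. About 2 N down at x = 45 mm closes it; it stays where left.
- pot: Fixed cooling pot on a small motherboard (on a 200 mm black tray, board top 20 mm above the bench). Metal cup, 90 mm outside, 66 inside diameter, 90 mm high; black sleeve, white hold-down plate on four threaded rods, all below the rim. Origin: centre of its underside, rim at z = 90 mm. The similar pot without plate, on the bench itself, is not meant. A can 115 mm tall may stand near.
- floor: The pot's copper floor: a fixed disc inside the pot, 65 mm in diameter, 20 mm thick. Origin: centre of the disc's underside; the tip must touch its top face, 20 mm above this origin. That face lies 52 to 66 mm below the pot's rim, differently every time.
Not all that is in view belongs to the job. Of the things that look like the gauge, the smaller one is meant.

How it is judged (in metres and radians):
On the way:
1. the gauge stands upright across the rim of the motherboard's pot and the tip touches the copper floor, with the lock lever still open (z of gauge in the frame of pot between 0.086 and 0.095 m and horizontal distance between tip and floor below 0.02 m and z of tip in the frame of floor between 0.015 and 0.024 m and angle between gauge's own z axis and vertical below 0.15 rad and value of joint lock below 0.3 rad), for 0.2 s.
At the end, for the whole second after the job is handed in: The gauge stands at rest across the rim of the pot on the motherboard (crossbar within 5 mm of the rim's height, upright within 8.5 degrees), the rod's tip within 20 mm of the pot's axis and within 4 mm of the copper floor, and the lock lever is pressed down past 0.62 rad (value of joint lock above 0.62 rad and z of gauge in the frame of pot between 0.086 and 0.095 m and horizontal distance between tip and floor below 0.02 m and z of tip in the frame of floor between 0.015 and 0.024 m and angle between gauge's own z axis and vertical below 0.15 rad and linear speed of gauge below 0.02 m/s); the robot touches nothing.
It also fails if it takes over 56 s, if anything falls off the work surface, if the arm or the gripper's body presses on something with over 40 N, if the wrist force passes 120 N, or if a joint passes its speed limit or range.

## Working session

There is one attempt and no reset: what is moved stays moved. The work goes in short steps, Python scripts to look and compute and a tool call to move; the robot and the scene stay as the last step left them, time stands still between calls to the robot, and variables do not carry over. Pictures are saved under pics/ and viewed, about 8 in all and at most 12, crops included, and the job is handed in when it is done.

Besides the shell and the picture viewer there is one more tool, called by a JSON object that holds its "api" and its "payload". servo_tool: Moves the arm, as the interface text tells. Its arguments: {"type":"object","properties":{"moves":{"type":"string"},"hand":{"type":"number"},"grip_force":{"type":"number"}},"required":["moves"]}

```bash
mkdir -p pics
cat > h.py <<'E'
import numpy as np, cv2
from rig import env, cams
def cap(n):
    c=cams.capture(n); return c
def proj(c,X):
    X=np.atleast_2d(np.array(X,float)); p=X@np.array(c["R"]).T+np.array(c["t"]); s=p[:,:2]/p[:,2:]
    s=s*(1+c["k1"]*(s**2).sum(1,keepdims=True)); K=np.array(c["camera_matrix"])
    return s@K[:2,:2].T+K[:2,2]
def ray(c,uv):
    K=np.array(c["camera_matrix"]); d=(np.array(uv,float)-K[:2,2])/np.array([K[0,0],K[1,1]]); s=d.copy()
    for _ in range(20): s=d/(1+c["k1"]*(s@s))
    R=np.array(c["R"]); o=-R.T@np.array(c["t"]); v=R.T@np.array([s[0],s[1],1]); return o,v
def atz(c,uv,z):
    o,v=ray(c,uv); return o+v*(z-o[2])/v[2]
def save(c,f,box=None,k=1):
    im=cv2.cvtColor(np.array(c["img"]),cv2.COLOR_RGB2BGR)
    if box: x0,y0,x1,y1=box; im=im[y0:y1,x0:x1]
    im=cv2.resize(im,None,fx=k,fy=k,interpolation=cv2.INTER_CUBIC); cv2.imwrite("pics/"+f,im)
E
python3 - <<'E'
from h import *
import pickle
np.set_printoptions(precision=3,suppress=True)
for n in("scene","top"):
    c=cap(n); save(c,n+"0.png",k=1.25); pickle.dump(c,open(n+"0.pkl","wb"))
    print(n,np.array(c["camera_matrix"]),c["k1"],np.array(c["R"]),c["t"], ray(c,(320,200))[0])
print(env.observe())
E
```

```text
scene [[392.16   0.   314.91]
 [  0.   392.16 195.39]
 [  0.     0.     1.  ]] -0.09312324938075799 [[ 0.586  0.81   0.009]
 [ 0.479 -0.338 -0.81 ]
 [-0.653  0.479 -0.586]] [-187.055 -183.223 1295.221] [1043.785 -531.32   611.858]
top [[430.204   0.    312.662]
 [  0.    430.204 201.887]
 [  0.      0.      1.   ]] -0.00923163966001633 [[ 0.009 -1.    -0.007]
 [-0.996 -0.009 -0.092]
 [ 0.091  0.008 -0.996]] [ -86.186  476.877 1021.188] [ 382.225  -90.363 1059.908]
{'time_s': 0.1, 'qpos': array([-0.951,  0.256,  0.107, -0.   , -1.424, -0.285]), 'dq': array([0.001, 0.   , 0.004, 0.001, 0.001, 0.001]), 'effort': array([ -0.004, -38.76 ,  23.847,   5.378,  -0.004,  -0.   ]), 'tcp_pos': array([ 180.634, -519.05 ,  230.479]), 'tcp_rot': array([[-0.001, -0.329,  0.945],
       [ 0.002,  0.945,  0.329],
       [-1.   ,  0.002, -0.   ]]), 'ft_force': array([0.355, 0.296, 0.424]), 'moment': array([ 0.002,  0.006, -0.044]), 'grip_width': 85.62400987023594}
```

View pics/scene0.png

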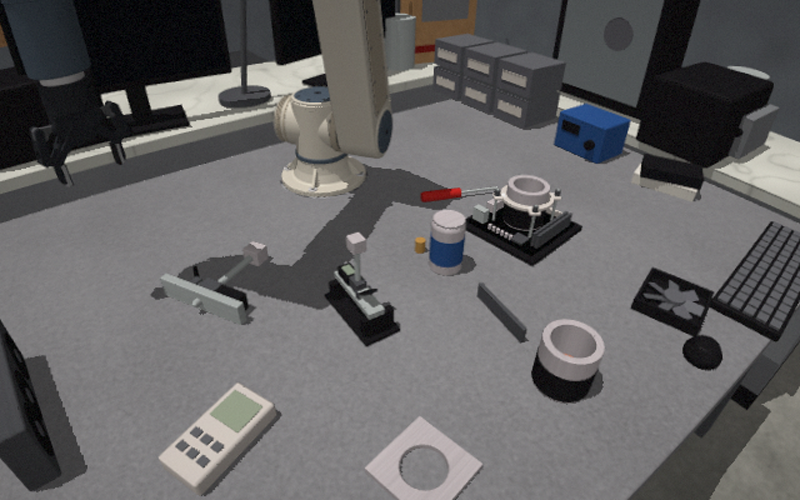

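View pics/top0.png

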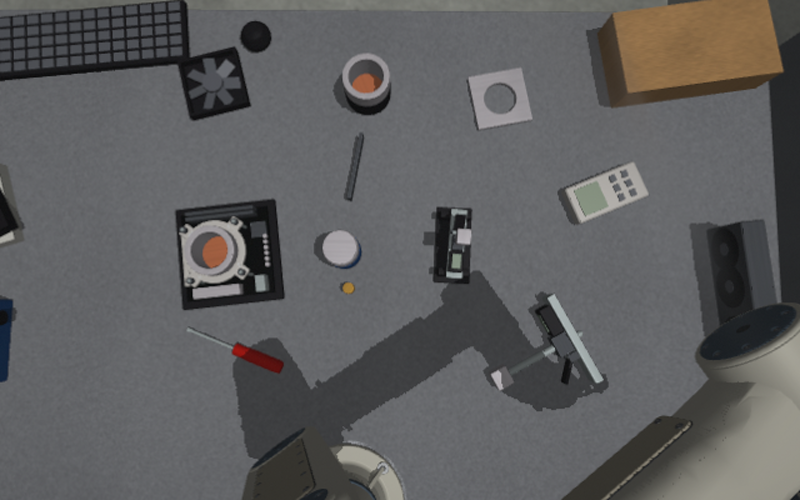

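The scene picture shows the upright gauge on its rest near (357,290), the larger lookalike lying near (210,285) and the target pot on the tray near (527,205), all in 1.25x pixels. The top picture shows the gauge at (457,243) and the pot at (211,250). Next I'll zoom in on these in one montage.

Run:
```python
import pickle,cv2,numpy as np
def crop(n,x,y,k,w=400,h=300):
    im=cv2.cvtColor(np.array(pickle.load(open(n+"0.pkl","rb"))["img"]),cv2.COLOR_RGB2BGR)
    a=im[y:y+int(h/k),x:x+int(w/k)]; a=cv2.resize(a,(w,h),interpolation=cv2.INTER_CUBIC)
    for i in range(0,w//int(k),10): cv2.line(a,(int(i*k),0),(int(i*k),5),(0,255,255),1)
    for i in range(0,h//int(k),10): cv2.line(a,(0,int(i*k)),(5,int(i*k)),(0,255,255),1)
    return a
m=np.vstack([np.hstack([crop("top",330,160,4),crop("top",125,155,4)]),np.hstack([crop("scene",245,180,4),crop("scene",375,135,4)])])
cv2.imwrite("pics/m0.png",m)
```

```text
(no output)
```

View pics/m0.png

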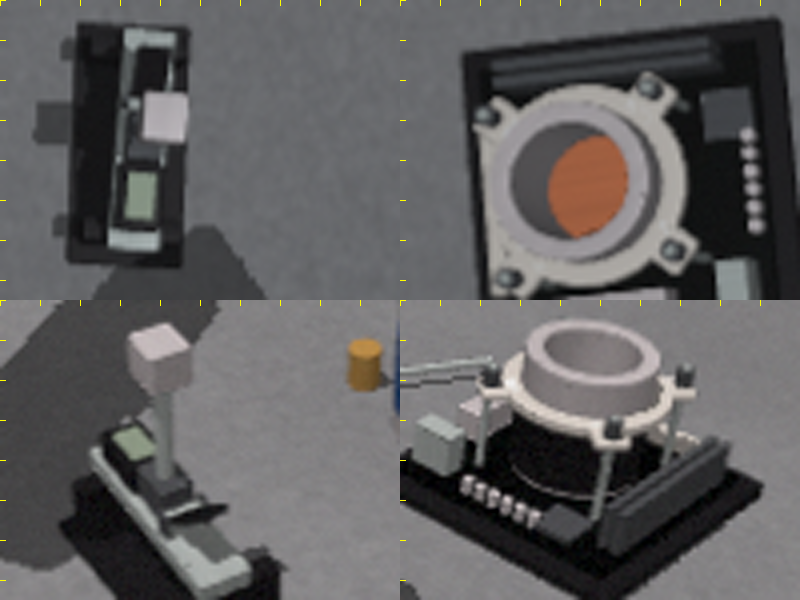

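Run:
```python
import pickle
from h import *
np.set_printoptions(precision=1,suppress=True)
T=pickle.load(open("top0.pkl","rb"));S=pickle.load(open("scene0.pkl","rb"))
a=atz(T,(367.75,167.75),57);b=atz(T,(363.5,222),57);print("bar",a,b,(a+b)/2,np.degrees(np.arctan2(a[1]-b[1],a[0]-b[0])))
def tri(p,q):
    o1,v1=ray(T,p);o2,v2=ray(S,q);v1/=np.linalg.norm(v1);v2/=np.linalg.norm(v2)
    M=np.c_[v1,-v2];s=np.linalg.lstsq(M,o2-o1,rcond=None)[0];A=o1+s[0]*v1;B=o2+s[1]*v2;return (A+B)/2,np.linalg.norm(A-B)
print("head top",tri((371.5,189.25),(285,190)))
print("pot rim T",atz(T,(167.5,200.25),110), "S", atz(S,(375+193/4,135+54/4),110))
print("can",atz(T,(341/1.25,245/1.25),115),"tri rim",tri((167.5,200.25),(375+193/4,135+54/4)))
P=atz(T,(167.5,200.25),110);th=np.linspace(0,2*np.pi,60)
def circ(r,z,P): return np.c_[P[0]+r*np.cos(th),P[1]+r*np.sin(th),0*th+z]
out=[]
for c,x,y in((T,125,155),(S,375,135)):
    im=cv2.cvtColor(c["img"],cv2.COLOR_RGB2BGR)[y:y+75,x:x+100];im=cv2.resize(im,(400,300),interpolation=cv2.INTER_CUBIC)
    for r,z in((45,110),(33,110),(32.5,50)):
        p=((proj(c,circ(r,z,P))-[x,y]+.5)*4).astype(int);cv2.polylines(im,[p],True,(0,255,0) if z>100 else (255,255,0),1)
    out.append(im)
out2=[]
G=(a+b)/2;u=(a-b)/np.linalg.norm(a-b);v=np.array([-u[1],u[0],0]);G[2]=45
for c,x,y in((T,330,160),(S,245,180)):
    im=cv2.cvtColor(c["img"],cv2.COLOR_RGB2BGR)[y:y+75,x:x+100];im=cv2.resize(im,(400,300),interpolation=cv2.INTER_CUBIC)
    for z,lx,ly in((12,65,15),(115+12,13,12)):
        q=[G+u*i*lx+v*j*ly+[0,0,z] for i,j in((1,1),(1,-1),(-1,-1),(-1,1))]
        p=((proj(c,q)-[x,y]+.5)*4).astype(int);cv2.polylines(im,[p],True,(0,255,0),1)
    out2.append(im)
cv2.imwrite("pics/ov.png",np.vstack([np.hstack(out),np.hstack(out2)]))
```

```text
bar [ 556.3 -211.3   57. ] [ 428.3 -201.1   57. ] [ 492.3 -206.2   57. ] -4.563258154524413
head top (array([ 493.4, -204.2,  163.7]), np.float64(4.495802963699199))
pot rim T [470.4 240.5 110. ] S [477.8 239.4 110. ]
can [481.4   5.5 115. ] tri rim (array([472.2, 243.7, 105.7]), np.float64(4.110065543871161))
```

View pics/ov.png

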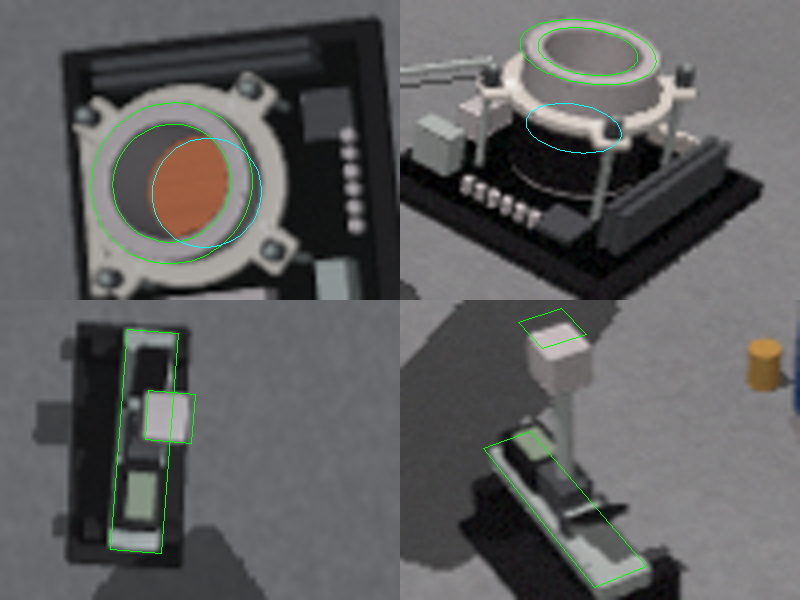

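The rim overlay fits to about 1 mm, and the gauge sits near (494,-205) with its yaw about -4.5° and head top at z≈164. I'm moving above it now.

{"api": "servo_tool", "payload": {"moves": "0 0.025 0.05 5 0 0; 0 0.05 0.10 10 0 0; 0 0.075 0.155 15 0 0; 0 0.1 0.21 20 0 0; 0 0.125 0.26 23.7 0 0", "hand": 0.07}}

```text
time_s: 0.72
tcp_pos: [386.3, -314.2, 231.0]
tcp_rot: [[-0.0, 0.081, 0.997], [0.0, 0.997, -0.081], [-1.0, 0.0, -0.0]]
ft_force: [-0.4, -0.7, 0.1]
grip_width: 69.9
```

```bash
cat >> h.py <<'E'
def go(p,yaw=None):
    "tool-axis shift (m) and tilt/turn needed to reach TCP p, pointing down, tool y at yaw deg"
    s=env.observe();R=s["tcp_rot"];print("t",s["time_s"],"tcp",s["tcp_pos"].round(1),"F",s["ft_force"].round(1),"grip",round(s["grip_width"],1))
    print("shift",(R.T@(np.array(p)-s["tcp_pos"])/1000).round(4))
    if yaw is not None:
        a=np.radians(yaw);y=np.array([np.cos(a),np.sin(a),0]);x=np.array([0,0,-1.]);D=np.c_[x,y,np.cross(x,y)]
        print("turn",np.degrees(cv2.Rodrigues(R.T@D)[0].ravel()).round(2))
E
python3 -c "
from h import *
go([494,-205,215],85.5)"
```

```text
t 0.725 tcp [ 386.3 -314.2  231. ] F [-0.4 -0.7  0.1] grip 69.9
shift [0.016  0.1175 0.0986]
turn [-0.13 -0.03 -0.02]
```

{"api": "servo_tool", "payload": {"moves": "0.005 0.035 0.03 0 0 0; 0.01 0.07 0.06 0 0 0; 0.016 0.1175 0.0986 0 0 0; 0.016 0.1175 0.0986 0 0 0; 0.016 0.1175 0.0986 0 0 0"}}

```text
time_s: 1.35
tcp_pos: [492.5, -206.5, 214.9]
tcp_rot: [[-0.001, 0.078, 0.997], [-0.0, 0.997, -0.078], [-1.0, -0.0, -0.001]]
ft_force: [-0.7, -0.3, 0.3]
grip_width: 70.1
```

Run:
```python
from h import *
go([494,-205,137],85.5)
c=cap("scene");c2=cap("top")
def cr(c,x,y,k=4):
    im=cv2.cvtColor(c["img"],cv2.COLOR_RGB2BGR)[y:y+100,x:x+100];return cv2.resize(im,(400,400),interpolation=cv2.INTER_CUBIC)
cv2.imwrite("pics/g1.png",np.hstack([cr(c,240,135),cr(c2,320,140)]))
```

```text
t 1.35 tcp [ 492.5 -206.5  214.9] F [-0.7 -0.3  0.3] grip 70.1
shift [0.0779 0.0016 0.0014]
turn [ 0.03 -0.06  0.01]
```

View pics/g1.png

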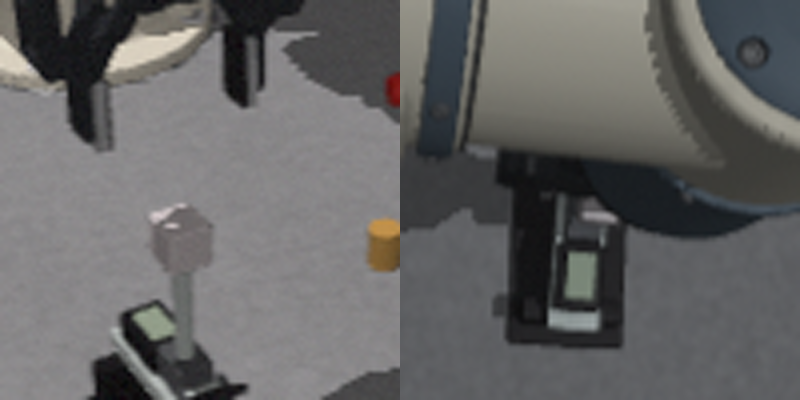

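The scene crop shows the open fingers straddling above the head: tips at about (105,150) and (250,105), head at (180,240). I'm descending.

{"api": "servo_tool", "payload": {"moves": "0.025 0.001 0.0014 0 0 0; 0.05 0.001 0.0014 0 0 0; 0.07 0.001 0.0014 0 0 0; 0.077 0.001 0.0014 0 0 0; 0.077 0.001 0.0014 0 0 0"}}

```text
time_s: 2.08
tcp_pos: [494.0, -206.3, 138.6]
tcp_rot: [[0.0, 0.08, 0.997], [-0.0, 0.997, -0.08], [-1.0, -0.0, 0.0]]
ft_force: [0.2, -0.1, 0.1]
grip_width: 70.1
```

Run:
```python
from h import *
go([494,-205,137],85.5)
c=cap("scene")
save(c,"g2.png",(240,150,340,250),5)
```

```text
t 2.075 tcp [ 494.  -206.3  138.6] F [ 0.2 -0.1  0.1] grip 70.1
shift [ 0.0016  0.0013 -0.0001]
turn [-0.07  0.    0.01]
```

View pics/g2.png

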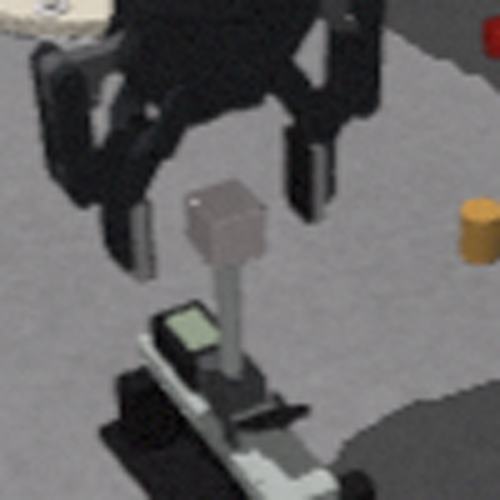

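The head is centred between the pads, with the fingertips near the head's bottom face at (230,247). I'm closing.

{"api": "servo_tool", "payload": {"moves": "0 0 0 0 0 0; 0 0 0 0 0 0; 0 0 0 0 0 0; 0 0 0 0 0 0; 0 0 0 0 0 0", "hand": 0.015, "grip_force": 50}}

```text
time_s: 2.75
tcp_pos: [494.5, -205.5, 138.4]
tcp_rot: [[0.001, 0.079, 0.997], [0.0, 0.997, -0.079], [-1.0, 0.0, 0.001]]
ft_force: [0.4, 1.6, 1.6]
grip_width: 23.4
```

{"api": "servo_tool", "payload": {"moves": "-0.01 0 0 0 0 0; -0.02 0 0 0 0 0; -0.035 0 0 0 0 0; -0.05 0 0 0 0 0; -0.065 0 0 0 0 0"}}

```text
time_s: 3.38
tcp_pos: [494.4, -205.8, 204.6]
tcp_rot: [[0.001, 0.079, 0.997], [-0.0, 0.997, -0.079], [-1.0, -0.0, 0.001]]
ft_force: [-0.3, -0.2, -2.7]
grip_width: 23.5
```

{"api": "servo_tool", "payload": {"moves": "-0.02 0 0 0 0 0; -0.04 0 0 0 0 0; -0.06 0 0 0 0 0; -0.06 0 0 0 0 0; -0.06 0 0 0 0 0"}}

```text
time_s: 4.0
tcp_pos: [493.9, -205.4, 262.5]
tcp_rot: [[-0.001, 0.079, 0.997], [0.001, 0.997, -0.079], [-1.0, 0.001, -0.001]]
ft_force: [0.5, 0.0, -4.0]
grip_width: 23.0
```

Run:
```python
from h import *
go([473,240,262],85.5)
c=cap("scene")
save(c,"g3.png",(230,60,350,180),4)
```

```text
t 4.0 tcp [ 493.9 -205.4  262.5] F [ 0.5  0.  -4. ] grip 23.0
shift [ 0.0009  0.4424 -0.056 ]
turn [-0.02 -0.07 -0.04]
```

View pics/g3.png

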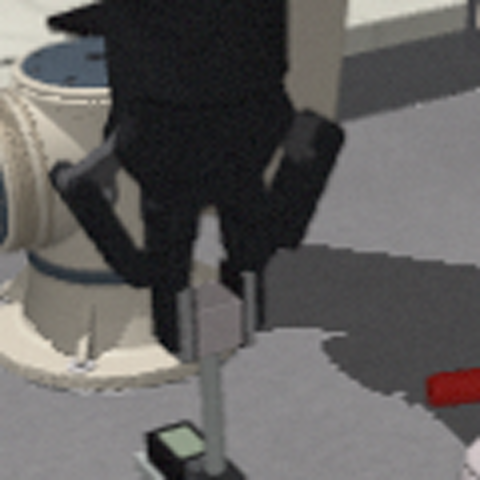

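Head gripped and gauge lifted (force about 4 N). I'm carrying it to the pot.

{"api": "servo_tool", "payload": {"moves": "0 0.012 -0.003 0 0 0; 0 0.036 -0.008 0 0 0; 0 0.068 -0.014 0 0 0; 0 0.105 -0.02 0 0 0; 0 0.145 -0.026 0 0 0"}}

```text
time_s: 4.68
tcp_pos: [479.0, -57.6, 262.9]
tcp_rot: [[-0.001, 0.079, 0.997], [0.0, 0.997, -0.079], [-1.0, 0.0, -0.001]]
ft_force: [1.0, -0.2, -2.8]
grip_width: 23.1
```

{"api": "servo_tool", "payload": {"moves": "0 0.04 -0.005 0 0 0; 0 0.08 -0.01 0 0 0; 0 0.12 -0.014 0 0 0; 0 0.16 -0.018 0 0 0; 0 0.195 -0.022 0 0 0"}}

```text
time_s: 5.3
tcp_pos: [472.3, 138.8, 262.9]
tcp_rot: [[-0.001, 0.078, 0.997], [-0.0, 0.997, -0.078], [-1.0, -0.0, -0.001]]
ft_force: [0.8, -0.1, -2.8]
grip_width: 23.1
```

{"api": "servo_tool", "payload": {"moves": "0 0.03 -0.003 0 0 0; 0 0.057 -0.005 0 0 0; 0 0.08 -0.007 0 0 0; 0 0.095 -0.008 0 0 0; 0 0.102 -0.008 0 0 0"}}

```text
time_s: 5.92
tcp_pos: [473.1, 239.9, 263.1]
tcp_rot: [[-0.0, 0.078, 0.997], [-0.0, 0.997, -0.078], [-1.0, -0.0, -0.0]]
ft_force: [0.3, -0.2, -3.0]
grip_width: 23.5
```

Run:
```python
from h import *
go([473,240,262],85.5)
c=cap("scene");d=cap("top")
def cr(c,x,y,k=4):
    im=cv2.cvtColor(c["img"],cv2.COLOR_RGB2BGR)[y:y+130,x:x+100];return cv2.resize(im,(400,520),interpolation=cv2.INTER_CUBIC)
cv2.imwrite("pics/p1.png",np.hstack([cr(c,370,60),cr(d,125,130)]))
```

```text
t 5.925 tcp [473.1 239.9 263.1] F [ 0.3 -0.2 -3. ] grip 23.5
shift [ 0.0011  0.     -0.0001]
turn [ 0.01 -0.02  0.02]
```

View pics/p1.png

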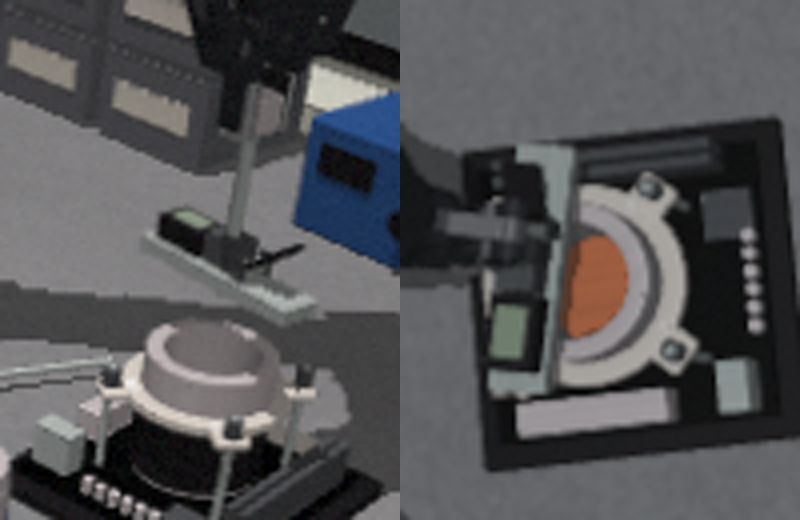

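```bash
cat > ov.py <<'E'
from h import *
def ov(f,G,u,boxes,depth,w=100,h=130):
    "overlay gauge model at origin G, x axis u"
    u=np.array(u)/np.linalg.norm(u);v=np.array([-u[1],u[0],0]);out=[]
    for n,(x,y) in boxes.items():
        c=cap(n);im=cv2.cvtColor(c["img"],cv2.COLOR_RGB2BGR)[y:y+h,x:x+w];im=cv2.resize(im,(w*4,h*4),interpolation=cv2.INTER_CUBIC)
        for z,lx,ly in((0,65,15),(12,65,15),(138-depth,13,12),(114-depth,13,12)):
            q=[G+u*i*lx+v*j*ly+[0,0,z] for i,j in((1,1),(1,-1),(-1,-1),(-1,1))]
            cv2.polylines(im,[((proj(c,q)-[x,y]+.5)*4).astype(int)],True,(0,255,0),1)
        th=np.linspace(0,6.283,60);q=np.c_[473+45*np.cos(th),240+45*np.sin(th),0*th+110]
        cv2.polylines(im,[((proj(c,q)-[x,y]+.5)*4).astype(int)],True,(0,255,255),1)
        out.append(im)
    cv2.imwrite("pics/"+f,np.hstack(out))
E
python3 - <<'E'
from ov import *
ov("p2.png",np.array([473,240,263+16-116.]),[.997,-.078,0],{"scene":(370,60),"top":(125,130)},10)
E
```

```text
(no output)
```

View pics/p2.png

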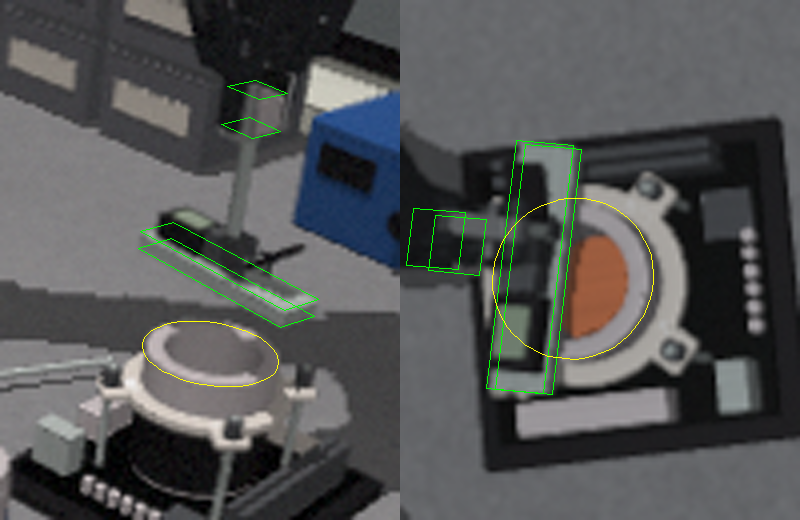

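The overlay matches: the gauge is upright, about 163 mm high, and centred over the rim. I'm lowering it onto the rim and sliding the rod on down.

{"api": "servo_tool", "payload": {"moves": "0.012 0 0 0 0 0; 0.024 0 0 0 0 0; 0.034 0 0 0 0 0; 0.042 0 0 0 0 0; 0.047 0 0 0 0 0"}}

```text
time_s: 6.75
tcp_pos: [473.1, 239.2, 215.6]
tcp_rot: [[-0.0, 0.079, 0.997], [-0.0, 0.997, -0.079], [-1.0, -0.0, -0.0]]
ft_force: [0.3, 1.1, -2.7]
grip_width: 23.0
```

{"api": "servo_tool", "payload": {"moves": "0.003 0 0 0 0 0; 0.006 0 0 0 0 0; 0.009 0 0 0 0 0; 0.012 0 0 0 0 0; 0.015 0 0 0 0 0"}}

```text
time_s: 7.38
tcp_pos: [473.4, 239.5, 201.5]
tcp_rot: [[0.001, 0.079, 0.997], [0.001, 0.997, -0.079], [-1.0, 0.001, 0.001]]
ft_force: [-0.9, -0.6, 1.3]
grip_width: 23.5
```

{"api": "servo_tool", "payload": {"moves": "0.006 0 0 0 0 0; 0.012 0 0 0 0 0; 0.018 0 0 0 0 0; 0.023 0 0 0 0 0; 0.026 0 0 0 0 0"}}

```text
time_s: 8.0
tcp_pos: [473.4, 239.6, 175.0]
tcp_rot: [[0.0, 0.079, 0.997], [0.0, 0.997, -0.079], [-1.0, 0.0, 0.0]]
ft_force: [0.4, 2.1, 2.1]
grip_width: 23.0
```

The rim contact shows in the force: -2.7 N went to +2 N. Next I'll feel for the floor slowly.

{"api": "servo_tool", "payload": {"moves": "0.0015 0 0 0 0 0; 0.003 0 0 0 0 0; 0.0045 0 0 0 0 0; 0.006 0 0 0 0 0; 0.006 0 0 0 0 0"}}

```text
time_s: 8.62
tcp_pos: [473.3, 239.2, 169.1]
tcp_rot: [[-0.0, 0.079, 0.997], [-0.0, 0.997, -0.079], [-1.0, -0.0, -0.0]]
ft_force: [0.8, 0.9, 1.3]
grip_width: 23.2
```

{"api": "servo_tool", "payload": {"moves": "0.001 0 0 0 0 0; 0.002 0 0 0 0 0; 0.003 0 0 0 0 0; 0.003 0 0 0 0 0; 0.003 0 0 0 0 0"}}

```text
time_s: 9.25
tcp_pos: [473.2, 239.2, 166.1]
tcp_rot: [[-0.0, 0.079, 0.997], [-0.0, 0.997, -0.079], [-1.0, -0.0, -0.0]]
ft_force: [0.5, 0.2, -0.3]
grip_width: 23.4
```

{"api": "servo_tool", "payload": {"moves": "0.001 0 0 0 0 0; 0.002 0 0 0 0 0; 0.003 0 0 0 0 0; 0.003 0 0 0 0 0; 0.003 0 0 0 0 0"}}

```text
time_s: 9.88
tcp_pos: [473.3, 239.3, 163.4]
tcp_rot: [[0.0, 0.079, 0.997], [-0.0, 0.997, -0.079], [-1.0, -0.0, 0.0]]
ft_force: [0.3, 1.1, 2.3]
grip_width: 23.2
```

{"api": "servo_tool", "payload": {"moves": "0.001 0 0 0 0 0; 0.002 0 0 0 0 0; 0.003 0 0 0 0 0; 0.003 0 0 0 0 0; 0.003 0 0 0 0 0"}}

```text
time_s: 10.5
tcp_pos: [473.9, 239.3, 162.9]
tcp_rot: [[0.003, 0.078, 0.997], [0.001, 0.997, -0.078], [-1.0, 0.001, 0.003]]
ft_force: [-4.9, -0.7, 15.0]
grip_width: 22.6
```

{"api": "servo_tool", "payload": {"moves": "0.001 0 0 0 0 0; 0.002 0 0 0 0 0; 0.003 0 0 0 0 0; 0.003 0 0 0 0 0; 0.003 0 0 0 0 0"}}

```text
time_s: 11.12
tcp_pos: [475.4, 239.8, 162.4]
tcp_rot: [[0.007, 0.078, 0.997], [0.002, 0.997, -0.078], [-1.0, 0.003, 0.007]]
ft_force: [-5.3, -1.6, 24.9]
grip_width: 23.0
```

Floor contact: the force rose at TCP z≈163 (15 N, then 25 N). I'm relieving the push and then releasing.

{"api": "servo_tool", "payload": {"moves": "-0.002 0 0 0 0 0; -0.004 0 0 0 0 0; -0.0052 0 0 0 0 0; -0.0052 0 0 0 0 0; -0.0052 0 0 0 0 0"}}

```text
time_s: 11.75
tcp_pos: [474.0, 239.7, 163.2]
tcp_rot: [[0.002, 0.078, 0.997], [0.001, 0.997, -0.078], [-1.0, 0.001, 0.002]]
ft_force: [1.8, 1.3, 6.2]
grip_width: 23.0
```

{"api": "servo_tool", "payload": {"moves": "0 0 0 0 0 0; 0 0 0 0 0 0; 0 0 0 0 0 0; 0 0 0 0 0 0; 0 0 0 0 0 0", "hand": 0.07}}

```text
time_s: 12.38
tcp_pos: [473.2, 239.3, 162.4]
tcp_rot: [[-0.0, 0.079, 0.997], [-0.0, 0.997, -0.079], [-1.0, -0.0, -0.0]]
ft_force: [0.2, 0.5, -0.2]
grip_width: 70.1
```

{"api": "servo_tool", "payload": {"moves": "-0.01 0 0 0 0 0; -0.025 0 0 0 0 0; -0.04 0 0 0 0 0; -0.06 0 0 0 0 0; -0.075 0 0 0 0 0"}}

```text
time_s: 13.0
tcp_pos: [473.6, 239.5, 239.4]
tcp_rot: [[0.002, 0.079, 0.997], [0.001, 0.997, -0.079], [-1.0, 0.001, 0.002]]
ft_force: [-1.3, 0.8, 0.3]
grip_width: 70.1
```

Run:
```python
from ov import *
go([518,236.5,240],85.5)
ov("p3.png",np.array([473,240,110.]),[.997,-.078,0],{"scene":(370,60),"top":(125,130)},57)
```

```text
t 13.0 tcp [473.6 239.5 239.4] F [-1.3  0.8  0.3] grip 70.1
shift [-0.0005  0.0005  0.0445]
turn [-0.02  0.09 -0.08]
```

View pics/p3.png

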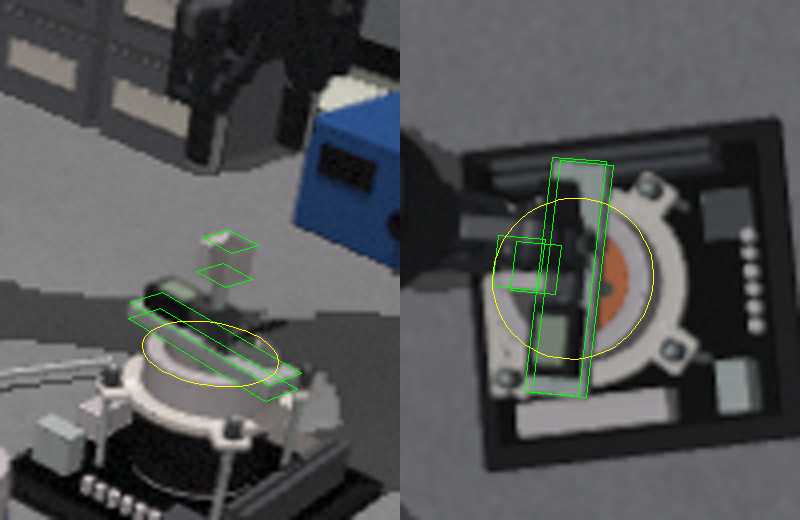

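The gauge stands on the rim with its rod ending on the copper and the lever still open. I'm moving over the lever with the fingers shut.

{"api": "servo_tool", "payload": {"moves": "0 0.0005 0.01 0 0 0; 0 0.0005 0.025 0 0 0; 0 0.0005 0.038 0 0 0; 0 0.0005 0.0435 0 0 0; 0 0.0005 0.0435 0 0 0", "hand": 0}}

```text
time_s: 13.72
tcp_pos: [517.0, 236.2, 237.0]
tcp_rot: [[-0.001, 0.079, 0.997], [-0.0, 0.997, -0.079], [-1.0, -0.001, -0.001]]
ft_force: [-0.3, -0.4, -0.5]
grip_width: 0.2
```

{"api": "servo_tool", "payload": {"moves": "0.02 0 0 0 0 0; 0.04 0 0 0 0 0; 0.06 0 0 0 0 0; 0.07 0 0 0 0 0; 0.073 0 0 0 0 0"}}

```text
time_s: 14.35
tcp_pos: [516.5, 236.4, 164.3]
tcp_rot: [[-0.0, 0.079, 0.997], [-0.0, 0.997, -0.079], [-1.0, -0.0, -0.0]]
ft_force: [0.1, -0.4, 1.1]
grip_width: -0.2
```

{"api": "servo_tool", "payload": {"moves": "0.005 0 0 0 0 0; 0.01 0 0 0 0 0; 0.015 0 0 0 0 0; 0.02 0 0 0 0 0; 0.025 0 0 0 0 0"}}

```text
time_s: 14.98
tcp_pos: [516.5, 236.4, 139.2]
tcp_rot: [[-0.0, 0.079, 0.997], [0.0, 0.997, -0.079], [-1.0, 0.0, -0.0]]
ft_force: [0.3, 0.6, 2.0]
grip_width: -0.1
```

{"api": "servo_tool", "payload": {"moves": "0.0025 0 0 0 0 0; 0.005 0 0 0 0 0; 0.007 0 0 0 0 0; 0.008 0 0 0 0 0; 0.008 0 0 0 0 0"}}

```text
time_s: 15.6
tcp_pos: [516.7, 236.4, 132.4]
tcp_rot: [[0.001, 0.079, 0.997], [0.0, 0.997, -0.079], [-1.0, 0.0, 0.001]]
ft_force: [-1.3, -0.6, 6.3]
grip_width: -0.0
```

Contact is firm at z≈132.4, the expected flat height of 132.5. I'll press slightly more, then retreat and check.

{"api": "servo_tool", "payload": {"moves": "0.001 0 0 0 0 0; 0.002 0 0 0 0 0; 0.002 0 0 0 0 0; 0.002 0 0 0 0 0; 0.002 0 0 0 0 0"}}

```text
time_s: 16.23
tcp_pos: [516.9, 236.4, 132.2]
tcp_rot: [[0.002, 0.078, 0.997], [0.001, 0.997, -0.078], [-1.0, 0.001, 0.002]]
ft_force: [-5.1, -1.9, 16.3]
grip_width: 0.3
```

{"api": "servo_tool", "payload": {"moves": "-0.01 0 0 0 0 0; -0.03 0 0 0 0 0; -0.06 0 0 0 0 0; -0.09 0 0 0 0 0; -0.12 0 0 0 0 0"}}

```text
time_s: 16.85
tcp_pos: [516.0, 236.3, 249.8]
tcp_rot: [[-0.002, 0.079, 0.997], [-0.001, 0.997, -0.079], [-1.0, -0.001, -0.002]]
ft_force: [0.5, -0.0, -0.7]
grip_width: -0.1
```

{"api": "servo_tool", "payload": {"moves": "0 -0.05 0 0 0 0; 0 -0.1 0 0 0 0; 0 -0.15 0 0 0 0; 0 -0.19 0 0 0 0; 0 -0.2 0 0 0 0"}}

```text
time_s: 17.48
tcp_pos: [500.1, 35.3, 249.2]
tcp_rot: [[-0.001, 0.081, 0.997], [0.0, 0.997, -0.081], [-1.0, -0.0, -0.001]]
ft_force: [-0.3, -0.4, -0.3]
grip_width: -0.1
```

Run:
```python
from ov import *
go([518,36,240],85.5)
ov("p4.png",np.array([473,240,110.]),[.997,-.078,0],{"scene":(370,60),"top":(125,130)},57)
```

```text
t 17.475 tcp [500.1  35.3 249.2] F [-0.3 -0.4 -0.3] grip -0.1
shift [0.0092 0.0022 0.0178]
turn [-0.15 -0.08  0.  ]
```

View pics/p4.png

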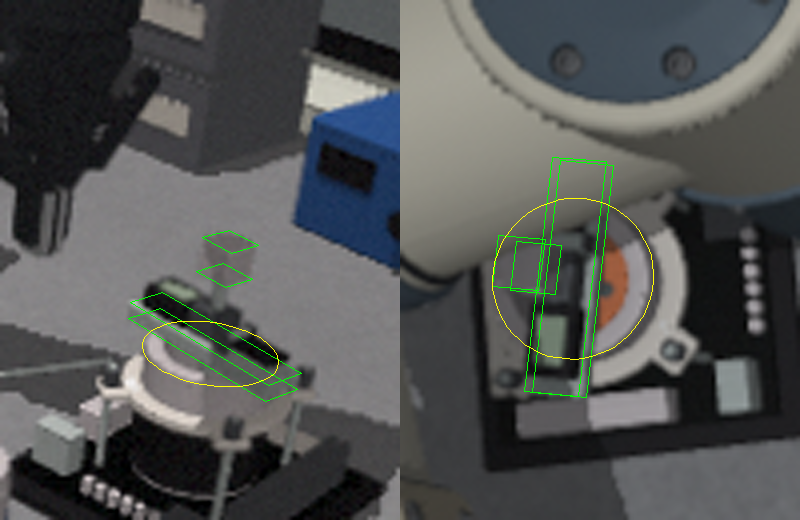

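The picture shows the lever flat along the bar around (265,350), the gauge still on the rim, and the rod in place on the copper. I'm handing it in.

```bash
python3 -c "
from h import *
print(env.sign_off())"
```

```text
the job is handed in; nothing more can be done
None
```

The depth gauge is standing across the rim of the motherboard pot with its rod on the copper floor and the lock lever pressed flat. I handed the job in at about 17.5 s of the 56 s allowed. The hand-in gives no verdict, so success is judged from my own checks.

- **Floor contact:** I lowered the rod until the floor stopped it. The upward force rose to about 25 N before I eased off and released the head. That puts the floor roughly 57 mm below the rim, estimated from the arm's height, and the lever was still open then.
- **Lever:** I pressed it with the shut fingers until it stopped at z ≈ 132 mm, where a flat lever should be, with up to 16 N. I then moved the arm well clear.
- **Final picture:** the gauge overlay fits, showing it upright and central on the rim, with the lever flat. The arm hid part of the top view, so the lever was confirmed only from the scene camera and the press height.
- **Disagreement:** the two cameras differed by about 4 mm on positions, so I used values between them. No check failed.

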